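# Set out cut steel pieces on their chalked layout plates for tack welding

### The job

Get the four cut steel pieces ready for tack welding: set each one down on the dark layout plate whose chalk outline matches its shape, centred in the outline and turned square with it, standing or lying just as it does on the bench now. Let go of all of them and leave the hammer and the grinding disc where they are.

Things in the scene. Friction and masses are not known exactly. Their poses are not given: they have to be found in the camera images.
- pipe: Pipe stub: short bright steel tube standing upright, outside diameter 38 mm, bore 30 mm, 50 mm tall, about 0.17 kg. Origin at the centre of its underside, z up along the tube; yaw means nothing.
- flange: Flange: flat bright steel ring lying on the bench, outside diameter 60 mm, bore 32 mm, 12 mm thick, about 0.19 kg. Origin at the centre of its underside, z up; yaw means nothing.
- foot: Foot plate: square bright steel plate lying flat, 56 x 56 mm, 12 mm thick, with a 16 mm hole in the middle, about 0.27 kg. Origin at the centre of its underside, x and y along its sides, z up.
- section: Box section: length of bright steel square tube lying on its side, 84 mm long (its x), 40 mm wide (its y), 40 mm high, wall 4 mm, open at both ends, about 0.38 kg. Origin at the centre of its underside, z up.
- pad_pipe: Layout plate for the pipe stub: dark steel plate 104 x 104 mm, 6 mm thick, fixed to the bench, with one small white chalk circle of 46 mm diameter at its middle. Origin at the centre of its underside (bench height), z up; its top is 6 mm above the origin.
- pad_flange: Layout plate for the flange: dark steel plate 104 x 104 mm, 6 mm thick, fixed to the bench, with two chalk circles, one inside the other, of 68 and 28 mm diameter, at its middle. Origin at the centre of its underside, z up; top 6 mm above the origin.
- pad_foot: Layout plate for the foot plate: dark steel plate 104 x 104 mm, 6 mm thick, fixed to the bench, with a chalk square of 64 mm side at its middle. Origin at the centre of its underside, x and y along the sides of the plate and of the square, z up; top 6 mm above the origin.
- pad_section: Layout plate for the box section: dark steel plate 104 x 104 mm, 6 mm thick, fixed to the bench, with a chalk rectangle 92 mm long (along its x) by 48 mm wide (along its y) at its middle. Origin at the centre of its underside, z up; top 6 mm above the origin.
- hammer: Bystander: hammer, 260 mm long, lying on the bench at the robot's left, head pointing away from the robot and outwards; to be left alone.
- disc: Bystander: black grinding disc, 115 mm diameter, 6 mm thick, with a 22 mm hole, lying on the bench at the robot's right; to be left alone. Origin at the centre of its underside.
There are look-alikes about, which are no part of the job. What is shaped like the pipe but red or yellow is not meant.

How it is judged (in metres and radians):
At the end, for the whole second after the job is handed in: Each piece rests on its matching plate (underside within 4 mm of plate top), tilted under 0.1 rad, centre within 12 mm of the outline's; foot plate (any quarter turn) and box section (either way round) within 0.2 rad of square with theirs; all at rest (horizontal distance between pipe and pad_pipe below 0.012 m and z of pipe in the frame of pad_pipe between 0.002 and 0.01 m and angle between each of pipe, flange, foot, section's own z axis and vertical below 0.1 rad and linear speed of each of pipe, flange, foot, section below 0.02 m/s and angular speed of each of pipe, flange, foot, section below 0.2 rad/s and horizontal distance between flange and pad_flange below 0.012 m and z of flange in the frame of pad_flange between 0.002 and 0.01 m and horizontal distance between foot and pad_foot below 0.012 m and z of foot in the frame of pad_foot between 0.002 and 0.01 m and horizontal distance between section and pad_section below 0.012 m and z of section in the frame of pad_section between 0.002 and 0.01 m and angle between the x axis of section and the x axis of pad_section, either way round below 0.2 rad and (angle between the x axis of foot and the x axis of pad_foot, either way round below 0.2 rad or angle between the x axis of foot and the y axis of pad_foot, either way round below 0.2 rad)); the robot touches nothing.
It fails at once if the hammer is moved by more than 30 mm (distance of hammer from where it was at the start of the episode above 0.03 m).
It fails at once if the grinding disc is moved by more than 30 mm (distance of disc from where it was at the start of the episode above 0.03 m).
It also fails if it takes over 106 s, if anything falls off the work surface, if the arm or the gripper's body presses on something with over 40 N, if the wrist force passes 120 N, or if a joint passes its speed limit or range.

### The arm

A 7-joint arm with a two-finger parallel gripper is mounted at the origin on the work surface. World frame = base frame: x ahead of the robot, y to its left, z up, the work surface at z = 0. Lengths are in mm, angles in rad, forces in N, time in s.
With the tool pointing down it reaches from about 400 to 875 mm from the base axis. Payload 4.4 kg.
Tool frame: the origin (TCP) lies between the finger pads; the fingertips stand 22 mm ahead of it and the grasp point (between the pads) lies 3 mm ahead of it; z points along the fingers, y is the line along which they close (so a half turn about z gives the same grasp; the last joint's range is limited). The gripper opens to 85 mm and grips with 20 to 120 N. Pads are 22 mm wide; open, the fingers measure 114 mm over their backs; the gripper's body (76 mm by 85 mm) begins 54 mm behind the grasp point. The pads swing forward as they close: fully open they stand 13 mm farther back than shut.
Start: joints at [1.21, 0.628, 0.038, 1.517, -0.027, 0.996, -0.02], TCP at [188.883, -621.965, 253.313] pointing down, gripper open.
Joint ranges: [-3.06, 3.06], [-0.37, 2.12], [-1.25, 1.32], [0.18, 2.47], [-1.1, 4.24], [0.23, 1.98], [-2.94, 2.94]. Speed limits (rad/s): [2.57, 2.57, 3.14, 3.14, 3.14, 3.14, 3.14].

### API

Orientations are given as [roll, pitch, yaw] about the fixed x, y, z axes, in that order (R = Rz(yaw) Ry(pitch) Rx(roll)).
In Python, from cell import ctrl gives the robot as it stands.
- The arm moves only by the tool step_arm, never from a script. Its argument "plan" is a list of rows, each an object of numbers: "dx", "dy", "dz": the shift along the tool's x, y, z scaled (see below); "ax", "ay", "az": the turn, a rotation vector about the tool's x, y, z scaled (see below); "gripper": the opening, from 0 (shut) to 1 (fully open). A call has 1 to 20 rows; each row shifts and turns the commanded pose from where the row before left it, along the tool's axes as they then stand; what a row does not reach is not made up. The controller multiplies each number of a shift by 0.3 m and each number of a turn by 90 degrees. A row lasts 1/8 s, in which the tool goes at most 62.5 mm and 10.7 degrees, less where a joint would pass 70% of its speed; a pose out of reach is approached as far as the arm can. A call with a number of a shift or a turn outside -1 to 1 is refused whole. A call with a gripper value outside its range is refused whole. The fingers move at their own pace and stop on an object; the grip force is fixed at half the most. Time passes only in rows, so rows that do not move let the fingers close. It gives the time, the measured TCP pose, the force, the opening and the grip force at its end, in the units of the state.
- ctrl.read_state(): the state, without advancing time (a new reading comes with each control period).
- ctrl.get_image(name): name is "scene" or "top" or "wrist"; returns a dict with "color" (400x640x3 uint8, red, green, blue), "range_z" (400x640 float32, mm along the optical axis (not along the pixel's ray), 0 where there is no reading), "fx", "fy", "cx", "cy" (pixels), "T" (4x4, takes a point from camera to world coordinates); the wrist camera has in their place "T_tool_cam" (4x4, takes a point from camera to tool coordinates, whose origin is the TCP and whose axes are the flange's). Camera axes: x right, y down, z forward; pixel columns grow to the right and rows downward; lengths in mm; the calibration is good to about 2 mm. A picture is of the moment at which its call begins: read the wrist's pose just before it.
- ctrl.finish_job(): hands the job in; it is judged then, once.
The state is a dict: "clock": time; "qpos": joint angles; "qd": joint speeds; "tau": joint torques, N m; "eef_pos": TCP position; "tool_rot": TCP orientation; "force": force on the tool from outside, world axes, zero at the start; "torque": the same for the moment, N m; "width": finger opening in mm; "gripper_force": force on a finger pad.
Only numpy, scipy, OpenCV 4.12 (cv2) and the standard library are available. Lean on these libraries where they do the work, as an engineer would, in place of code of your own. Each camera call takes 0.05 s, during which the arm holds its last target. There are 200 camera calls.

## Working session

There is one attempt and no reset: what is moved stays moved. The work goes in short steps, Python scripts to look and compute and a tool call to move; the robot and the scene stay as the last step left them, time stands still between calls to the robot, and variables do not carry over. Pictures are saved under pics/ and viewed, at most 14 in all, crops included, and the job is handed in when it is done.

Besides the shell and the picture viewer there is one more tool, called after "Call:" as name(argument=value, ...), one argument or row to a line, values as JSON. step_arm: Moves the arm, as the interface text tells. Shifts and turns lie within -1 to 1; 1 stands for 0.3 m of shift or 90 degrees of turn. Its arguments: {"type":"object","properties":{"plan":{"type":"array"}},"required":["plan"]}

```bash
ls; mkdir -p pics; python3 - <<'E'
from cell import ctrl
import cv2,numpy as np
s=ctrl.read_state();print(s['clock'],s['eef_pos'],s['tool_rot'],s['width'])
for n in('scene','top'):
    d=ctrl.get_image(n);cv2.imwrite(f'pics/{n}0.png',d['color'][...,::-1]);np.savez(f'{n}0.npz',**d)
    print(n,d['fx'],d['fy'],d['cx'],d['cy'],np.round(d['T'],3).tolist())
E
```

```text
pics
0.0 [ 188.72687765 -621.3922707   252.36343352] [-3.13969433e+00  4.14980081e-06  2.94770339e-01] 85.8592064496488
scene 447.3626287426403 447.3626287426403 324.8424535030098 198.71596812395023 [[-0.814, 0.341, -0.47, 1034.94], [0.58, 0.508, -0.637, 732.871], [0.022, -0.791, -0.611, 761.15], [0.0, 0.0, 0.0, 1.0]]
top 492.4966049315596 492.4966049315596 316.69118596478694 198.71762435736844 [[0.003, -0.982, 0.188, 209.542], [-1.0, -0.002, 0.006, -4.081], [-0.006, -0.188, -0.982, 1480.36], [0.0, 0.0, 0.0, 1.0]]
```

View pics/top0.png

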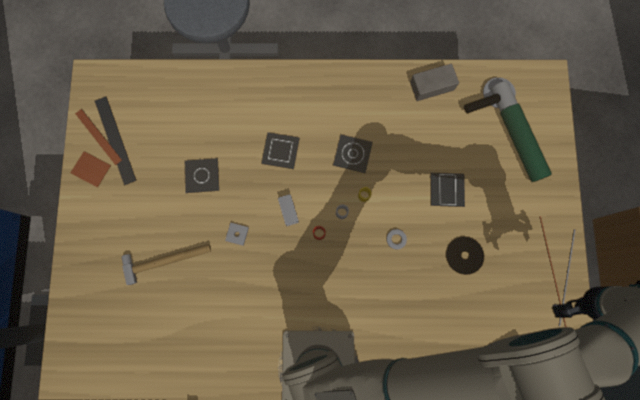

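View pics/scene0.png

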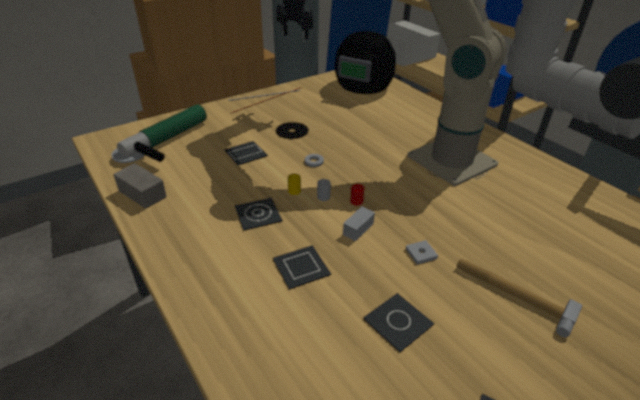

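The top view shows these pieces:
- pipe: the grey tube at (342,212). Its look-alikes are the red one at (319,233) and the yellow one at (364,195).
- flange: (396,238). The black disc at (465,255) also has a hole but is a bystander.
- foot: (237,233).
- section: (288,207). The grey block at (434,80) is far too large.

The plates are pipe (201,175), foot (280,150), flange (352,153) and section (448,189).

```bash
cat > h.py <<'E'
import numpy as np,cv2
def cast(d,uv,z,T=None):
    T=d['T'] if T is None else T
    uv=np.atleast_2d(uv).astype(float)
    r=np.c_[(uv[:,0]-d['cx'])/d['fx'],(uv[:,1]-d['cy'])/d['fy'],np.ones(len(uv))]@T[:3,:3].T
    return (T[:3,3]+r*((z-T[2,3])/r[:,2])[:,None])[:,:2]
def rect(d,mask,z,T=None):
    "min-area rectangle in world of the largest contour of mask: centre, sizes, angle of long side (deg)"
    c=max(cv2.findContours(mask.astype(np.uint8),0,cv2.CHAIN_APPROX_NONE)[0],key=cv2.contourArea)
    p=cast(d,c[:,0]+0.0,z,T).astype(np.float32)
    b=cv2.boxPoints(cv2.minAreaRect(p)); e=[b[1]-b[0],b[2]-b[1]]; e.sort(key=np.linalg.norm)
    return b.mean(0).round(1),[round(float(np.linalg.norm(x))) for x in e],round(float(np.degrees(np.arctan2(e[1][1],e[1][0]))%180),1)
E
python3 - <<'E'
from h import *
d=dict(np.load('top0.npz'));im=d['color'];hsv=cv2.cvtColor(im,cv2.COLOR_RGB2HSV)
cv2.imwrite('pics/crop.png',cv2.resize(im[130:280,180:490,::-1],None,fx=2.5,fy=2.5,interpolation=2))
for n,(u,v),z,k in [('pipe',(342,212),50,'m'),('flange',(396,238),12,'m'),('foot',(237,233),12,'m'),('section',(288,207),40,'m'),('pad_pipe',(201,175),6,'d'),('pad_foot',(280,150),6,'d'),('pad_flange',(352,153),6,'d'),('pad_section',(448,189),6,'d'),('disc',(465,255),6,'d')]:
    r=26; m=np.zeros(im.shape[:2],bool); w=np.s_[v-r:v+r,u-r:u+r]
    m[w]=hsv[w][...,1]<70
    print(n,rect(d,m,z),cast(d,(u,v),z).round())
E
```

```text
pipe (array([447.2, -69.4], dtype=float32), [35, 42], 179.7) [[444. -69.]]
flange (array([ 369.2, -233.2], dtype=float32), [57, 60], 178.6) [[ 372. -232.]]
foot (array([384. , 245.6], dtype=float32), [59, 59], 75.7) [[386. 244.]]
section (array([452.6,  90.6], dtype=float32), [42, 92], 17.1) [[461.  90.]]
pad_pipe (array([566.5, 361.2], dtype=float32), [101, 102], 4.3) [[566. 362.]]
pad_foot (array([646.2, 119.4], dtype=float32), [101, 101], 170.4) [[646. 120.]]
pad_flange (array([ 636.4, -104.2], dtype=float32), [101, 102], 166.5) [[ 637. -104.]]
pad_section (array([ 522.9, -394. ], dtype=float32), [101, 102], 177.7) [[ 523. -396.]]
disc (array([ 302.3, -468.4], dtype=float32), [4, 8], 63.0) [[ 322. -437.]]
```

View pics/crop.png

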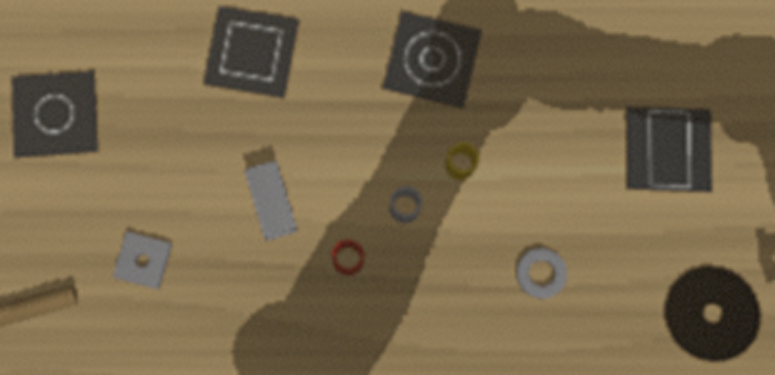

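The crop confirms it: the grey ring at crop (404,205) is the pipe, with red at (347,257) and yellow at (461,161). The chalk marks match each plate. I'll start with the flange.

Call:
step_arm(
  plan=[
    {"dx": 0.119,"dy": -0.133,"gripper": 1},
    {"dx": 0.119,"dy": -0.133,"gripper": 1},
    {"dx": 0.119,"dy": -0.133,"gripper": 1},
    {"dx": 0.119,"dy": -0.133,"gripper": 1},
    {"dx": 0.119,"dy": -0.133,"gripper": 1},
    {"dx": 0.119,"dy": -0.133,"gripper": 1},
    {"dx": 0.119,"dy": -0.133,"gripper": 1},
    {"dx": 0.119,"dy": -0.133,"gripper": 1},
    {"gripper": 1},
    {"gripper": 1},
    {"gripper": 1},
  ],
)

```text
invalid input
```

```bash
cat >> h.py <<'E'
from scipy.spatial.transform import Rotation as Ro
from cell import ctrl
def wrist(name):
    s=ctrl.read_state(); d=ctrl.get_image('wrist')
    A=np.eye(4);A[:3,:3]=Ro.from_euler('xyz',s['tool_rot']).as_matrix();A[:3,3]=s['eef_pos']
    d['T']=A@d['T_tool_cam']; cv2.imwrite(f'pics/{name}.png',d['color'][...,::-1]); np.savez(f'{name}.npz',**d)
    return s,d
def uv(d,p):
    q=d['T'][:3,:3].T@(np.array(p,float)-d['T'][:3,3]); return np.array([d['fx']*q[0]/q[2]+d['cx'],d['fy']*q[1]/q[2]+d['cy']])
def grey(d,x,y,z,r,sat=70):
    "low-saturation region within r mm of (x,y) at height z"
    m=(cv2.cvtColor(d['color'],cv2.COLOR_RGB2HSV)[...,1]<sat).astype(np.uint8)
    c=uv(d,(x,y,z)); e=np.linalg.norm(uv(d,(x+r,y,z))-c)
    k=np.zeros_like(m); cv2.circle(k,tuple(int(i) for i in c),int(e),1,-1); return m&k
def go(s,x,y,z,yaw=None):
    "turn first (az total), then tool-frame shift; units of the move tool, and rows needed"
    y0=s['tool_rot'][2]; yaw=y0 if yaw is None else yaw
    t=(yaw-y0+np.pi/2)%np.pi-np.pi/2 
    R=Ro.from_euler('xyz',[s['tool_rot'][0],s['tool_rot'][1],y0+t]).as_matrix()
    v=R.T@(np.array([x,y,z])-s['eef_pos'])/300
    print('az',round(-t/np.pi*2,3),'shift',v.round(3),'rows',int(np.ceil(np.linalg.norm(v)/.2)))
E
python3 - <<'E'
from h import *
s,d=wrist('w1');print(s['clock'],s['eef_pos'].round(1),s['tool_rot'].round(3),s['qpos'].round(2),s['force'].round(1))
print(d['T_tool_cam'].round(3).tolist(),d['fx'])
print(uv(d,(369,-233,12)),rect(d,grey(d,369,-233,12,45),12))
E
```

```text
0.1 [ 188.7 -621.4  252.5] [-3.14   0.     0.295] [ 1.21  0.63  0.04  1.52 -0.03  1.   -0.02] [-0.7  0.  -0.1]
[[0.0, -0.955, -0.295, 76.175], [1.0, 0.0, -0.0, -0.41], [0.0, -0.295, 0.955, -120.431], [0.0, 0.0, 0.0, 1.0]] 353.83091132887216Traceback (most recent call last):
  File "<stdin>", line 4, in <module>
  File "h.py", line 9, in rect
    c=max(cv2.findContours(mask.astype(np.uint8),0,cv2.CHAIN_APPROX_NONE)[0],key=cv2.contourArea)
ValueError: max() iterable argument is empty
```

View pics/w1.png

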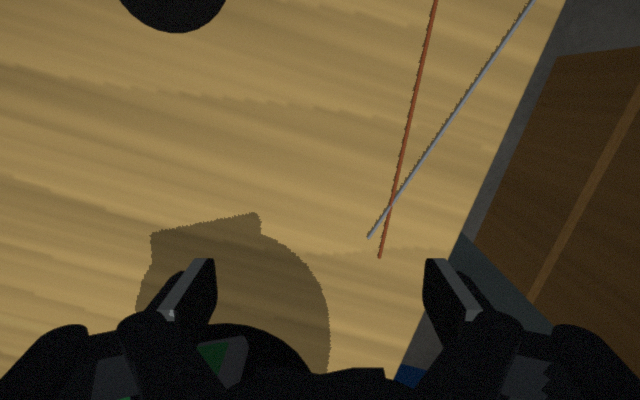

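The move was refused, so the arm is still at the start. This picture shows only the rods around (390,200) and the edge of the disc at (172,10). I'll retry with every field filled in.

Call:
step_arm(
  plan=[
    {"dx": 0.119,"dy": -0.133,"dz": 0,"ax": 0,"ay": 0,"az": 0,"gripper": 1},
    {"dx": 0.119,"dy": -0.133,"dz": 0,"ax": 0,"ay": 0,"az": 0,"gripper": 1},
    {"dx": 0.119,"dy": -0.133,"dz": 0,"ax": 0,"ay": 0,"az": 0,"gripper": 1},
    {"dx": 0.119,"dy": -0.133,"dz": 0,"ax": 0,"ay": 0,"az": 0,"gripper": 1},
    {"dx": 0.119,"dy": -0.133,"dz": 0,"ax": 0,"ay": 0,"az": 0,"gripper": 1},
    {"dx": 0.119,"dy": -0.133,"dz": 0,"ax": 0,"ay": 0,"az": 0,"gripper": 1},
    {"dx": 0.119,"dy": -0.133,"dz": 0,"ax": 0,"ay": 0,"az": 0,"gripper": 1},
    {"dx": 0.119,"dy": -0.133,"dz": 0,"ax": 0,"ay": 0,"az": 0,"gripper": 1},
    {"dx": 0,"dy": 0,"dz": 0,"ax": 0,"ay": 0,"az": 0,"gripper": 1},
    {"dx": 0,"dy": 0,"dz": 0,"ax": 0,"ay": 0,"az": 0,"gripper": 1},
  ],
)

```text
clock: 1.4
eef_pos: [369.2, -234.0, 253.3]
tool_rot: [3.141, 0.0, 0.295]
force: [-0.4, 0.3, -0.1]
width: 85.3
gripper_force: 0.0
```

```bash
python3 - <<'E'
from h import *
s,d=wrist('w2');print(s['clock'],s['eef_pos'].round(1),s['qpos'].round(2))
print(uv(d,(369,-233,12)),rect(d,grey(d,369,-233,12,45),12))
E
```

```text
1.4 [ 369.2 -234.   253.3] [ 0.5   0.33 -0.    2.08  0.    0.73 -0.78]
[318.90115734 162.65487847] (array([ 371. , -232.5], dtype=float32), [58, 59], 16.9)
```

View pics/w2.png

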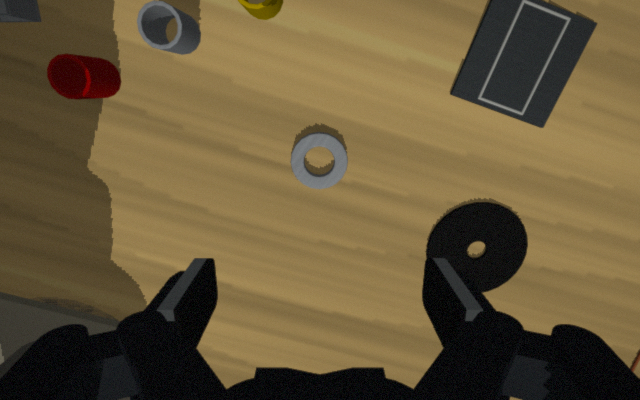

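The flange ring is at (319,161) and its position agrees with the top view. I'll come down with the gripper at 0.8 and measure the fingertips from the range image.

Call:
step_arm(
  plan=[
    {"dx": 0.007,"dy": -0.003,"dz": 0.17,"ax": 0,"ay": 0,"az": 0,"gripper": 0.82},
    {"dx": 0,"dy": 0,"dz": 0.17,"ax": 0,"ay": 0,"az": 0,"gripper": 0.82},
    {"dx": 0,"dy": 0,"dz": 0.17,"ax": 0,"ay": 0,"az": 0,"gripper": 0.82},
    {"dx": 0,"dy": 0,"dz": 0,"ax": 0,"ay": 0,"az": 0,"gripper": 0.82},
  ],
)

```text
clock: 1.95
eef_pos: [368.0, -232.1, 97.3]
tool_rot: [-3.136, 0.007, 0.292]
force: [-0.8, 0.0, 0.6]
width: 70.1
gripper_force: 0.0
```

```bash
python3 - <<'E'
from h import *
s,d=wrist('w3');print(s['clock'],s['eef_pos'].round(1),s['width'])
T=d['T_tool_cam']
for D in (dict(np.load('w2.npz')),d):
    Z=D['range_z'];v,u=np.nonzero((Z>0)&(Z<200))
    P=np.c_[(u-D['cx'])/D['fx'],(v-D['cy'])/D['fy'],np.ones(len(u))]*Z[v,u][:,None]@T[:3,:3].T+T[:3,3]
    k=(abs(P[:,0])<14)&(abs(P[:,1])<60)
    for sgn in(-1,1):
        Q=P[k&(P[:,1]*sgn>0)]; i=np.argsort(Q[:,2])[-40:]; print(sgn,Q[i].mean(0).round(1),Q[:,2].max().round(1), np.percentile(Q[i,1],[0,100]).round(1))
print(rect(d,grey(d,371,-232.5,12,40),12))
E
```

```text
1.95 [ 368.  -232.1   97.3] 70.11771398613953
-1 [  1.  -43.2   8.4] 9.8 [-43.5 -42.9]
1 [ 0.8 42.4  8.5] 10.5 [42.1 43. ]
-1 [  1.6 -35.5  13.4] 14.8 [-35.9 -35.1]
1 [ 0.4 34.6 13.5] 15.1 [34.4 35. ]
(array([ 371.8, -232.2], dtype=float32), [59, 61], 8.6)
```

Call:
step_arm(
  plan=[
    {"dx": 0.006,"dy": 0.002,"dz": 0.13,"ax": 0,"ay": 0,"az": 0,"gripper": 0.82},
    {"dx": 0,"dy": 0,"dz": 0.125,"ax": 0,"ay": 0,"az": 0,"gripper": 0.82},
    {"dx": 0,"dy": 0,"dz": 0,"ax": 0,"ay": 0,"az": 0,"gripper": 0.82},
    {"dx": 0,"dy": 0,"dz": 0,"ax": 0,"ay": 0,"az": 0,"gripper": 0.82},
  ],
)

```text
clock: 2.5
eef_pos: [368.2, -237.4, 56.3]
tool_rot: [3.134, 0.019, 0.294]
force: [-0.4, -0.7, 0.3]
width: 70.4
gripper_force: 0.0
```

Call:
step_arm(
  plan=[
    {"dx": 0,"dy": 0,"dz": 0,"ax": 0,"ay": 0,"az": 0,"gripper": 0.82},
    {"dx": 0,"dy": 0,"dz": 0,"ax": 0,"ay": 0,"az": 0,"gripper": 0.82},
  ],
)

```text
clock: 2.75
eef_pos: [367.8, -236.4, 55.2]
tool_rot: [3.136, 0.021, 0.295]
force: [0.1, -0.0, -0.5]
width: 70.0
gripper_force: 0.0
```

```bash
python3 - <<'E'
from h import *
s=ctrl.read_state();print(s['eef_pos'],s['tool_rot'],s['qpos'].round(3),s['qd'].round(3),s['force'])
E
```

```text
[ 367.7635595  -236.3677634    55.17642317] [3.1360245  0.02061442 0.29538145] [ 0.608  0.718 -0.167  2.232  0.556  0.245 -1.338] [ 0.002  0.009 -0.003  0.002  0.008 -0.002 -0.007] [ 0.14950549 -0.0464295  -0.54520773]
```

Joint 6 is at its lower limit, because the flange lies so close in. I'll grasp with the tool's x radial and the tool tilted about its closing axis, so the tip leans towards the base.

Call:
step_arm(
  plan=[
    {"dx": 0,"dy": 0,"dz": -0.15,"ax": 0,"ay": 0,"az": 0,"gripper": 0.82},
    {"dx": 0,"dy": 0,"dz": 0,"ax": 0,"ay": 0,"az": 0.11,"gripper": 0.82},
    {"dx": 0,"dy": 0,"dz": 0,"ax": 0,"ay": 0,"az": 0.11,"gripper": 0.82},
    {"dx": 0,"dy": 0,"dz": 0,"ax": 0,"ay": 0,"az": 0.11,"gripper": 0.82},
    {"dx": 0,"dy": 0,"dz": 0,"ax": 0,"ay": 0,"az": 0.11,"gripper": 0.82},
    {"dx": 0,"dy": 0,"dz": 0,"ax": 0,"ay": 0,"az": 0.11,"gripper": 0.82},
    {"dx": 0,"dy": 0,"dz": 0,"ax": 0,"ay": -0.11,"az": 0,"gripper": 0.82},
    {"dx": 0,"dy": 0,"dz": 0,"ax": 0,"ay": 0,"az": 0,"gripper": 0.82},
    {"dx": 0,"dy": 0,"dz": 0,"ax": 0,"ay": 0,"az": 0,"gripper": 0.82},
  ],
)

```text
clock: 3.88
eef_pos: [367.6, -235.3, 99.2]
tool_rot: [3.122, 0.182, -0.572]
force: [0.2, 0.8, -0.6]
width: 70.2
gripper_force: 0.0
```

```bash
python3 - <<'E'
from h import *
s=ctrl.read_state();print(s['eef_pos'],s['tool_rot'],s['qpos'].round(3))
go(s,371.6,-232.3,20)
E
```

```text
[ 367.59188336 -235.31766958   99.22665308] [ 3.12247878  0.18204785 -0.57192216] [ 0.589  0.672 -0.13   2.072  0.15   0.59  -1.794]
az -0.0 shift [ 0.054 -0.021  0.258] rows 2
```

Call:
step_arm(
  plan=[
    {"dx": 0.03,"dy": -0.01,"dz": 0.127,"ax": 0,"ay": 0,"az": 0,"gripper": 0.82},
    {"dx": 0.032,"dy": -0.011,"dz": 0.127,"ax": 0,"ay": 0,"az": 0,"gripper": 0.82},
    {"dx": 0,"dy": 0,"dz": 0,"ax": 0,"ay": 0,"az": 0,"gripper": 0.82},
    {"dx": 0,"dy": 0,"dz": 0,"ax": 0,"ay": 0,"az": 0,"gripper": 0.82},
    {"dx": 0,"dy": 0,"dz": 0,"ax": 0,"ay": 0,"az": 0,"gripper": 0.82},
  ],
)

```text
clock: 4.5
eef_pos: [375.0, -234.4, 22.4]
tool_rot: [3.122, 0.181, -0.572]
force: [0.2, -0.6, 0.7]
width: 70.3
gripper_force: 0.0
```

Call:
step_arm(
  plan=[
    {"dx": 0,"dy": 0,"dz": 0.007,"ax": 0,"ay": 0,"az": 0,"gripper": 0.82},
    {"dx": 0,"dy": 0,"dz": 0,"ax": 0,"ay": 0,"az": 0,"gripper": 0.5},
    {"dx": 0,"dy": 0,"dz": 0,"ax": 0,"ay": 0,"az": 0,"gripper": 0.5},
    {"dx": 0,"dy": 0,"dz": 0,"ax": 0,"ay": 0,"az": 0,"gripper": 0.5},
    {"dx": 0,"dy": 0,"dz": 0,"ax": 0,"ay": 0,"az": 0,"gripper": 0.5},
  ],
)

```text
clock: 5.12
eef_pos: [374.5, -234.2, 20.4]
tool_rot: [3.122, 0.182, -0.572]
force: [0.5, -0.0, 15.5]
width: 57.5
gripper_force: 60.7
```

```bash
python3 - <<'E'
from h import *
s=ctrl.read_state()
p=s['eef_pos'];go(s,p[0],p[1],140);s['eef_pos']=np.array([p[0],p[1],140]);go(s,620,-100,140)
E
```

```text
az -0.0 shift [-0.072  0.008 -0.392] rows 2
az -0.0 shift [ 0.439 -0.817 -0.097] rows 5
```

Call:
step_arm(
  plan=[
    {"dx": -0.012,"dy": 0.001,"dz": -0.065,"ax": 0,"ay": 0,"az": 0,"gripper": 0.5},
    {"dx": -0.02,"dy": 0.002,"dz": -0.109,"ax": 0,"ay": 0,"az": 0,"gripper": 0.5},
    {"dx": -0.02,"dy": 0.002,"dz": -0.109,"ax": 0,"ay": 0,"az": 0,"gripper": 0.5},
    {"dx": -0.02,"dy": 0.002,"dz": -0.109,"ax": 0,"ay": 0,"az": 0,"gripper": 0.5},
    {"dx": 0.055,"dy": -0.102,"dz": -0.012,"ax": 0,"ay": 0,"az": 0,"gripper": 0.5},
    {"dx": 0.055,"dy": -0.102,"dz": -0.012,"ax": 0,"ay": 0,"az": 0,"gripper": 0.5},
    {"dx": 0.055,"dy": -0.102,"dz": -0.012,"ax": 0,"ay": 0,"az": 0,"gripper": 0.5},
    {"dx": 0.055,"dy": -0.102,"dz": -0.012,"ax": 0,"ay": 0,"az": 0,"gripper": 0.5},
    {"dx": 0.055,"dy": -0.102,"dz": -0.012,"ax": 0,"ay": 0,"az": 0,"gripper": 0.5},
    {"dx": 0.055,"dy": -0.102,"dz": -0.012,"ax": 0,"ay": 0,"az": 0,"gripper": 0.5},
    {"dx": 0.055,"dy": -0.102,"dz": -0.012,"ax": 0,"ay": 0,"az": 0,"gripper": 0.5},
    {"dx": 0.055,"dy": -0.102,"dz": -0.012,"ax": 0,"ay": 0,"az": 0,"gripper": 0.5},
    {"dx": 0,"dy": 0,"dz": 0,"ax": 0,"ay": 0,"az": 0,"gripper": 0.5},
    {"dx": 0,"dy": 0,"dz": 0,"ax": 0,"ay": 0,"az": 0,"gripper": 0.5},
  ],
)

```text
clock: 6.88
eef_pos: [618.9, -100.7, 137.6]
tool_rot: [3.121, 0.185, -0.572]
force: [-0.7, -0.7, -2.1]
width: 57.1
gripper_force: 64.7
```

```bash
python3 - <<'E'
from h import *
s,d=wrist('w4');print(s['eef_pos'],s['tool_rot'].round(3),s['width'],s['force'].round(1))
print(rect(d,grey(d,636.4,-104.2,6,80),6), uv(d,(636.4,-104.2,6)),uv(d,s['eef_pos']-[0,0,12]))
E
```

```text
[ 618.86980173 -100.74390804  137.59283209] [ 3.121  0.185 -0.572] 57.118137427695636 [-0.7 -0.7 -2.1]
(array([ 637.5, -104.8], dtype=float32), [103, 104], 166.2) [307.44073175 138.94514542] [320.93038073 269.68476187]
```

View pics/w4.png

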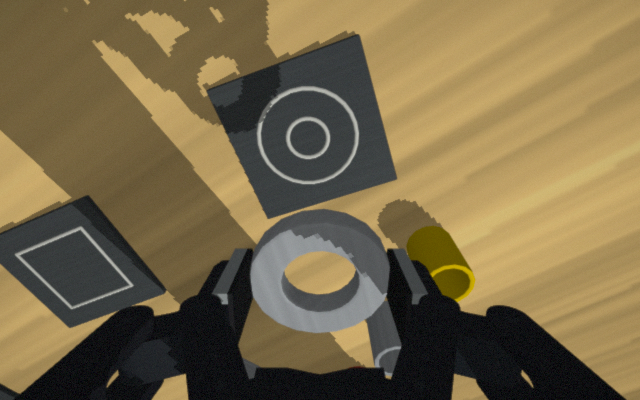

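The flange is held, with its ring centred near (320,268). The plate's outline is at (308,137). I'll check the ring's pose from the range image.

```bash
cat >> h.py <<'E'
def pts(d,box=None):
    Z=d['range_z']; v,u=np.nonzero(Z>0)
    if box is not None:
        k=(u>=box[0])&(u<box[1])&(v>=box[2])&(v<box[3]); u,v=u[k],v[k]
    return np.c_[(u-d['cx'])/d['fx'],(v-d['cy'])/d['fy'],np.ones(len(u))]*Z[v,u][:,None]@d['T'][:3,:3].T+d['T'][:3,3]
def plane(P,it=6,tol=2.0):
    k=np.ones(len(P),bool)
    for _ in range(it):
        c=np.linalg.lstsq(np.c_[P[k,:2],np.ones(k.sum())],P[k,2],rcond=None)[0]
        r=P[:,2]-np.c_[P[:,:2],np.ones(len(P))]@c; k=abs(r)<max(tol,0)
    return c,P[k]
E
python3 - <<'E'
from h import *
d=dict(np.load('w4.npz'));P=pts(d,(250,390,208,335));P=P[(P[:,2]>100)&(P[:,2]<150)]
# keep the ring's top: start from high points
print(np.percentile(P[:,2],[5,25,50,75,95]).round(1))
c,Q=plane(P,10,3);print('slopes',c[:2].round(3),len(P),len(Q),cv2.minEnclosingCircle(Q[:,:2].astype(np.float32)),Q[:,2].mean())
E
```

```text
[120.3 127.4 128.5 128.9 129.5]
slopes [-0.007  0.002] 11635 9522 ((615.5362548828125, -98.03858947753906), 30.370647430419922) 128.49284656952096
```

```bash
python3 - <<'E'
from h import *
s=ctrl.read_state()
go(s,640.4,-107.2,60);s['eef_pos']=np.array([640.4,-107.2,60]);go(s,640.4,-107.2,28)
E
```

```text
az -0.0 shift [ 0.118 -0.028  0.241] rows 2
az -0.0 shift [ 0.02  -0.002  0.105] rows 1
```

Call:
step_arm(
  plan=[
    {"dx": 0.059,"dy": -0.014,"dz": 0.12,"ax": 0,"ay": 0,"az": 0,"gripper": 0.5},
    {"dx": 0.059,"dy": -0.014,"dz": 0.121,"ax": 0,"ay": 0,"az": 0,"gripper": 0.5},
    {"dx": 0.01,"dy": -0.001,"dz": 0.053,"ax": 0,"ay": 0,"az": 0,"gripper": 0.5},
    {"dx": 0.01,"dy": -0.001,"dz": 0.052,"ax": 0,"ay": 0,"az": 0,"gripper": 0.5},
    {"dx": 0,"dy": 0,"dz": 0,"ax": 0,"ay": 0,"az": 0,"gripper": 0.5},
    {"dx": 0,"dy": 0,"dz": 0,"ax": 0,"ay": 0,"az": 0,"gripper": 0.5},
  ],
)

```text
clock: 7.68
eef_pos: [642.5, -106.1, 29.5]
tool_rot: [3.123, 0.182, -0.572]
force: [-0.3, 0.2, -2.2]
width: 57.2
gripper_force: 64.9
```

Call:
step_arm(
  plan=[
    {"dx": -0.006,"dy": 0,"dz": 0.008,"ax": 0,"ay": 0,"az": 0,"gripper": 0.5},
    {"dx": 0,"dy": 0,"dz": 0,"ax": 0,"ay": 0,"az": 0,"gripper": 0.5},
    {"dx": 0,"dy": 0,"dz": 0,"ax": 0,"ay": 0,"az": 0,"gripper": 0.82},
    {"dx": 0,"dy": 0,"dz": 0,"ax": 0,"ay": 0,"az": 0,"gripper": 0.82},
    {"dx": -0.02,"dy": 0,"dz": -0.109,"ax": 0,"ay": 0,"az": 0,"gripper": 0.82},
    {"dx": -0.02,"dy": 0,"dz": -0.109,"ax": 0,"ay": 0,"az": 0,"gripper": 0.82},
    {"dx": -0.02,"dy": 0,"dz": -0.109,"ax": 0,"ay": 0,"az": 0,"gripper": 0.82},
    {"dx": -0.02,"dy": 0,"dz": -0.109,"ax": 0,"ay": 0,"az": 0,"gripper": 0.82},
    {"dx": 0,"dy": 0,"dz": 0,"ax": 0,"ay": 0,"az": 0,"gripper": 0.82},
  ],
)

```text
clock: 8.8
eef_pos: [643.9, -103.1, 162.6]
tool_rot: [3.125, 0.177, -0.572]
force: [0.3, -0.2, 0.6]
width: 70.0
gripper_force: 0.0
```

```bash
cat >> h.py <<'E'
def go(s,x,y,z,yaw=None):
    "vertical turn first (rotation vector, total), then tool-frame shift, in units of the move tool; returns the state after it"
    E=Ro.from_euler('xyz',s['tool_rot']); t=0 if yaw is None else (yaw-s['tool_rot'][2]+np.pi/2)%np.pi-np.pi/2
    w=E.as_matrix().T@[0,0,t]/(np.pi/2); N=Ro.from_euler('z',t)*E
    v=N.as_matrix().T@(np.array([x,y,z])-s['eef_pos'])/300
    print('turn',w.round(3),'rows',int(np.ceil(abs(t)/.17)),'shift',v.round(3),'rows',int(np.ceil(np.linalg.norm(v)/.2)))
    return dict(s,eef_pos=np.array([x,y,z]),tool_rot=N.as_euler('xyz'))
E
python3 - <<'E'
from h import *
s,d=wrist('w5');print(s['eef_pos'],s['tool_rot'].round(3),s['width'],s['force'].round(1))
P=pts(d);k=(np.hypot(P[:,0]-637,P[:,1]+104)<45)&(P[:,2]>14)&(P[:,2]<24);c,Q=plane(P[k],5,2);print(c[:2].round(3),Q[:,2].mean(),cv2.minEnclosingCircle(Q[:,:2].astype(np.float32)))
go(s,447,-70,150,-.785)
E
```

```text
[ 643.94764884 -103.06545318  162.61638424] [ 3.125  0.177 -0.572] 70.04322018749552 [ 0.3 -0.2  0.6]
[0.    0.001] 17.739195133771023 ((636.6633911132812, -102.04817962646484), 29.923484802246094)
turn [ 0.024 -0.002  0.134] rows 2 shift [-0.526  0.384  0.143] rows 4
```

The flange is down flat, about 2.5 mm off centre. The pipe is next.

Call:
step_arm(
  plan=[
    {"dx": 0,"dy": 0,"dz": 0,"ax": 0.012,"ay": -0.001,"az": 0.067,"gripper": 0.82},
    {"dx": 0,"dy": 0,"dz": 0,"ax": 0.012,"ay": -0.001,"az": 0.067,"gripper": 0.82},
    {"dx": -0.105,"dy": 0.077,"dz": 0.029,"ax": 0,"ay": 0,"az": 0,"gripper": 0.82},
    {"dx": -0.105,"dy": 0.077,"dz": 0.029,"ax": 0,"ay": 0,"az": 0,"gripper": 0.82},
    {"dx": -0.105,"dy": 0.077,"dz": 0.029,"ax": 0,"ay": 0,"az": 0,"gripper": 0.82},
    {"dx": -0.105,"dy": 0.077,"dz": 0.029,"ax": 0,"ay": 0,"az": 0,"gripper": 0.82},
    {"dx": -0.105,"dy": 0.077,"dz": 0.029,"ax": 0,"ay": 0,"az": 0,"gripper": 0.82},
    {"dx": 0,"dy": 0,"dz": 0,"ax": 0,"ay": 0,"az": 0,"gripper": 0.82},
    {"dx": 0,"dy": 0,"dz": 0,"ax": 0,"ay": 0,"az": 0,"gripper": 0.82},
  ],
)

```text
clock: 9.98
eef_pos: [445.4, -70.4, 147.1]
tool_rot: [3.122, 0.182, -0.786]
force: [1.0, 0.0, -0.2]
width: 70.4
gripper_force: 0.0
```

```bash
python3 - <<'E'
from h import *
s,d=wrist('w6');print(s['eef_pos'],s['tool_rot'].round(3),s['qpos'].round(2))
P=pts(d);k=(P[:,2]>46)&(P[:,2]<54)&(np.hypot(P[:,0]-447,P[:,1]+70)<35)
Q=P[k];c=cv2.minEnclosingCircle(Q[:,:2].astype(np.float32));print(k.sum(),c,Q.mean(0))
x,y=c[0];t=go(s,x+7,y-7,100);go(t,x+2,y-2,37)
E
```

```text
[445.43112262 -70.43903926 147.06622824] [ 3.122  0.182 -0.786] [ 0.26  0.59 -0.15  2.02 -0.02  0.69 -2.21]
1137 ((449.8563537597656, -69.23059844970703), 19.034055709838867) [450.64110275 -69.74321185  49.29539811]
turn [0. 0. 0.] rows 0 shift [ 0.068 -0.016  0.147] rows 1
turn [0. 0. 0.] rows 0 shift [ 0.015 -0.004  0.211] rows 2
```

View pics/w6.png

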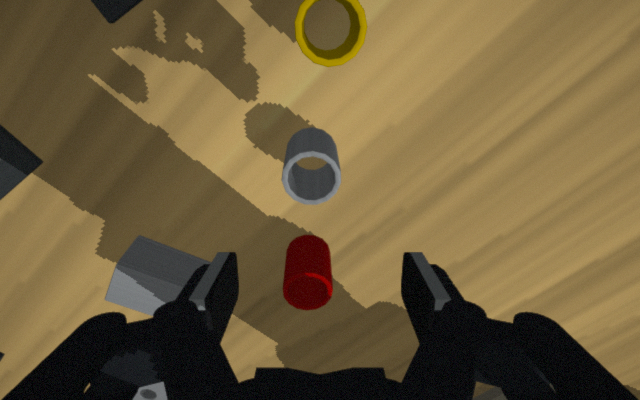

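The wrist picture shows the grey pipe at (312,176), between yellow at (331,30) and red at (308,275). The closing line is clear of both, so I'll grasp.

Call:
step_arm(
  plan=[
    {"dx": 0.068,"dy": -0.016,"dz": 0.147,"ax": 0,"ay": 0,"az": 0,"gripper": 0.82},
    {"dx": 0,"dy": 0,"dz": 0,"ax": 0,"ay": 0,"az": 0,"gripper": 0.82},
    {"dx": 0.007,"dy": -0.002,"dz": 0.1,"ax": 0,"ay": 0,"az": 0,"gripper": 0.82},
    {"dx": 0.008,"dy": -0.002,"dz": 0.105,"ax": 0,"ay": 0,"az": 0,"gripper": 0.82},
    {"dx": 0,"dy": 0,"dz": 0,"ax": 0,"ay": 0,"az": 0,"gripper": 0.82},
    {"dx": 0,"dy": 0,"dz": 0,"ax": 0,"ay": 0,"az": 0,"gripper": 0.82},
  ],
)

```text
clock: 10.78
eef_pos: [452.2, -71.5, 40.2]
tool_rot: [3.122, 0.181, -0.786]
force: [-0.9, -0.5, 0.4]
width: 69.9
gripper_force: 0.0
```

Call:
step_arm(
  plan=[
    {"dx": 0,"dy": 0,"dz": 0,"ax": 0,"ay": 0,"az": 0,"gripper": 0.3},
    {"dx": 0,"dy": 0,"dz": 0,"ax": 0,"ay": 0,"az": 0,"gripper": 0.3},
    {"dx": 0,"dy": 0,"dz": 0,"ax": 0,"ay": 0,"az": 0,"gripper": 0.3},
    {"dx": 0,"dy": 0,"dz": 0,"ax": 0,"ay": 0,"az": 0,"gripper": 0.3},
    {"dx": 0,"dy": 0,"dz": 0,"ax": 0,"ay": 0,"az": 0,"gripper": 0.3},
    {"dx": -0.012,"dy": 0.001,"dz": -0.065,"ax": 0,"ay": 0,"az": 0,"gripper": 0.3},
    {"dx": -0.02,"dy": 0.002,"dz": -0.109,"ax": 0,"ay": 0,"az": 0,"gripper": 0.3},
    {"dx": -0.02,"dy": 0.002,"dz": -0.109,"ax": 0,"ay": 0,"az": 0,"gripper": 0.3},
    {"dx": -0.02,"dy": 0.002,"dz": -0.109,"ax": 0,"ay": 0,"az": 0,"gripper": 0.3},
    {"dx": 0,"dy": 0,"dz": 0,"ax": -0.016,"ay": 0.0015,"az": -0.088,"gripper": 0.3},
    {"dx": 0,"dy": 0,"dz": 0,"ax": -0.016,"ay": 0.0015,"az": -0.088,"gripper": 0.3},
    {"dx": 0,"dy": 0,"dz": 0,"ax": -0.016,"ay": 0.0015,"az": -0.088,"gripper": 0.3},
    {"dx": 0,"dy": 0,"dz": 0,"ax": -0.016,"ay": 0.0015,"az": -0.088,"gripper": 0.3},
    {"dx": 0,"dy": 0,"dz": 0,"ax": -0.016,"ay": 0.0015,"az": -0.088,"gripper": 0.3},
    {"dx": 0,"dy": 0,"dz": 0,"ax": 0,"ay": 0,"az": 0,"gripper": 0.3},
    {"dx": 0,"dy": 0,"dz": 0,"ax": 0,"ay": 0,"az": 0,"gripper": 0.3},
  ],
)

```text
clock: 12.78
eef_pos: [451.4, -71.5, 158.7]
tool_rot: [3.123, 0.184, -0.086]
force: [-0.6, -0.6, -1.5]
width: 37.1
gripper_force: 60.4
```

```bash
python3 - <<'E'
from h import *
s=ctrl.read_state();print(s['eef_pos'],s['tool_rot'].round(3),s['qpos'].round(2),s['force'].round(1))
go(s,555,355,150)
E
```

```text
[451.38220523 -71.45517287 158.67297308] [ 3.123  0.184 -0.086] [ 0.27  0.6  -0.27  1.98  0.23  0.78 -1.81] [-0.6 -0.6 -1.5]
turn [0. 0. 0.] rows 0 shift [ 0.224 -1.445 -0.039] rows 8
```

Call:
step_arm(
  plan=[
    {"dx": 0.0224,"dy": -0.1445,"dz": -0.004,"ax": 0,"ay": 0,"az": 0,"gripper": 0.3},
    {"dx": 0.0224,"dy": -0.1445,"dz": -0.004,"ax": 0,"ay": 0,"az": 0,"gripper": 0.3},
    {"dx": 0.0224,"dy": -0.1445,"dz": -0.004,"ax": 0,"ay": 0,"az": 0,"gripper": 0.3},
    {"dx": 0.0224,"dy": -0.1445,"dz": -0.004,"ax": 0,"ay": 0,"az": 0,"gripper": 0.3},
    {"dx": 0.0224,"dy": -0.1445,"dz": -0.004,"ax": 0,"ay": 0,"az": 0,"gripper": 0.3},
    {"dx": 0.0224,"dy": -0.1445,"dz": -0.004,"ax": 0,"ay": 0,"az": 0,"gripper": 0.3},
    {"dx": 0.0224,"dy": -0.1445,"dz": -0.004,"ax": 0,"ay": 0,"az": 0,"gripper": 0.3},
    {"dx": 0.0224,"dy": -0.1445,"dz": -0.004,"ax": 0,"ay": 0,"az": 0,"gripper": 0.3},
    {"dx": 0.0224,"dy": -0.1445,"dz": -0.004,"ax": 0,"ay": 0,"az": 0,"gripper": 0.3},
    {"dx": 0.0224,"dy": -0.1445,"dz": -0.004,"ax": 0,"ay": 0,"az": 0,"gripper": 0.3},
    {"dx": 0,"dy": 0,"dz": 0,"ax": 0,"ay": 0,"az": 0,"gripper": 0.3},
    {"dx": 0,"dy": 0,"dz": 0,"ax": 0,"ay": 0,"az": 0,"gripper": 0.3},
  ],
)

```text
clock: 14.28
eef_pos: [553.9, 354.1, 149.8]
tool_rot: [3.121, 0.184, -0.085]
force: [-0.3, -0.6, -1.1]
width: 36.7
gripper_force: 60.6
```

```bash
python3 - <<'E'
from h import *
s,d=wrist('w7');p=s['eef_pos'];print(p,s['tool_rot'].round(3),s['width'])
P=pts(d);k=(np.hypot(P[:,0]-p[0],P[:,1]-p[1])<24)&(P[:,2]>p[2]-5)
c,Q=plane(P[k],8,2);print('pipe top',k.sum(),c[:2].round(3),Q[:,2].mean(),cv2.minEnclosingCircle(Q[:,:2].astype(np.float32)))
g=d['color'].astype(int); m=((g.min(2)>110)&(grey(d,566,361,6,34)>0)).astype(np.uint8); m[:, :]*=1
v,u=np.nonzero(m);W=cast(d,np.c_[u,v],6);print('chalk',len(u),cv2.minEnclosingCircle(W.astype(np.float32)))
print(rect(d,grey(d,566,361,6,75),6),uv(d,(566,361,6)))
E
```

```text
[553.94604602 354.13563892 149.7689731 ] [ 3.121  0.184 -0.085] 36.68057765902367
pipe top 10917 [ 0.836 -0.049] 155.51812466249916 ((557.1306762695312, 354.5213623046875), 22.052961349487305)
chalk 648 ((565.9712524414062, 362.29949951171875), 24.232099533081055)
(array([566.9, 362.4], dtype=float32), [103, 104], 4.6) [305.86548469 140.94066475]
```

View pics/w7.png

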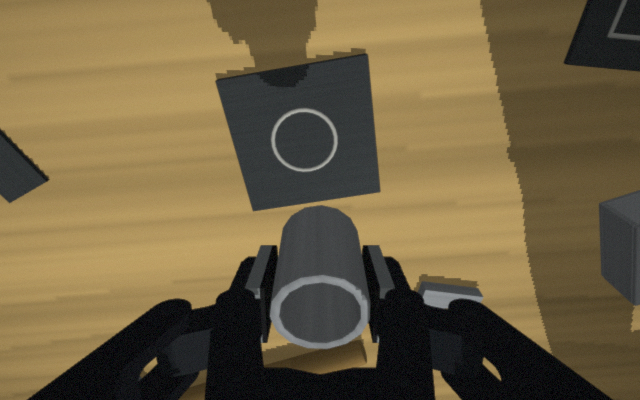

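The pipe is held with its rim at (320,312), and the chalk circle is at (305,140).

```bash
python3 - <<'E'
from h import *
d=dict(np.load('w7.npz'));s=ctrl.read_state();p=s['eef_pos']
m=cv2.cvtColor(d['color'],cv2.COLOR_RGB2GRAY);Z=d['range_z'];v,u=np.nonzero((m>125)&(Z>0)&(Z<200))
P=np.c_[(u-d['cx'])/d['fx'],(v-d['cy'])/d['fy'],np.ones(len(u))]*Z[v,u][:,None]@d['T'][:3,:3].T+d['T'][:3,3]
P=P[np.hypot(P[:,0]-p[0],P[:,1]-p[1])<26]
c,Q=plane(P,8,1.5);c2=cv2.minEnclosingCircle(Q[:,:2].astype(np.float32));print(len(P),len(Q),c[:2].round(3),Q[:,2].mean(),c2)
cx,cy=c2[0];h=Q[:,2].mean()-50
x,y=p[0]+566.5-cx,p[1]+362-cy
t=go(s,x,y,p[2]-h+36);go(t,x,y,p[2]-h+6.5);print(p[2]-h+6.5)
E
```

```text
1498 1493 [-0.003 -0.014] 159.21175603306088 ((551.0551147460938, 355.2751770019531), 19.007482528686523)
turn [0. 0. 0.] rows 0 shift [ 0.093 -0.031  0.23 ] rows 2
turn [0. 0. 0.] rows 0 shift [ 0.018 -0.002  0.097] rows 1
47.20757112043569
```

Call:
step_arm(
  plan=[
    {"dx": 0.046,"dy": -0.016,"dz": 0.115,"ax": 0,"ay": 0,"az": 0,"gripper": 0.3},
    {"dx": 0.046,"dy": -0.016,"dz": 0.115,"ax": 0,"ay": 0,"az": 0,"gripper": 0.3},
    {"dx": 0.009,"dy": -0.001,"dz": 0.049,"ax": 0,"ay": 0,"az": 0,"gripper": 0.3},
    {"dx": 0.009,"dy": -0.001,"dz": 0.049,"ax": 0,"ay": 0,"az": 0,"gripper": 0.3},
    {"dx": 0,"dy": 0,"dz": 0,"ax": 0,"ay": 0,"az": 0,"gripper": 0.3},
    {"dx": 0,"dy": 0,"dz": 0,"ax": 0,"ay": 0,"az": 0,"gripper": 0.3},
  ],
)

```text
clock: 15.08
eef_pos: [569.4, 362.8, 48.3]
tool_rot: [3.124, 0.183, -0.083]
force: [-0.0, -0.9, -2.2]
width: 37.3
gripper_force: 60.8
```

Call:
step_arm(
  plan=[
    {"dx": 0,"dy": 0.006,"dz": 0.005,"ax": 0,"ay": 0,"az": 0,"gripper": 0.3},
    {"dx": 0,"dy": 0,"dz": 0,"ax": 0,"ay": 0,"az": 0,"gripper": 0.3},
    {"dx": 0,"dy": 0,"dz": 0,"ax": 0,"ay": 0,"az": 0,"gripper": 0.75},
    {"dx": 0,"dy": 0,"dz": 0,"ax": 0,"ay": 0,"az": 0,"gripper": 0.75},
    {"dx": 0,"dy": 0,"dz": 0,"ax": 0,"ay": 0,"az": 0,"gripper": 0.75},
    {"dx": -0.02,"dy": 0,"dz": -0.109,"ax": 0,"ay": 0,"az": 0,"gripper": 0.75},
    {"dx": -0.02,"dy": 0,"dz": -0.109,"ax": 0,"ay": 0,"az": 0,"gripper": 0.75},
    {"dx": -0.02,"dy": 0,"dz": -0.109,"ax": 0,"ay": 0,"az": 0,"gripper": 0.75},
    {"dx": -0.02,"dy": 0,"dz": -0.109,"ax": 0,"ay": 0,"az": 0,"gripper": 0.75},
    {"dx": 0,"dy": 0,"dz": 0,"ax": 0,"ay": 0,"az": 0,"gripper": 0.75},
  ],
)

```text
clock: 16.32
eef_pos: [570.7, 364.5, 182.2]
tool_rot: [3.128, 0.179, -0.082]
force: [0.4, 0.0, -0.2]
width: 64.1
gripper_force: 0.0
```

```bash
python3 - <<'E'
from h import *
s,d=wrist('w8');print(s['eef_pos'],s['tool_rot'].round(3),s['width'],s['qpos'].round(2))
P=pts(d);k=(np.hypot(P[:,0]-566,P[:,1]-361)<35)&(P[:,2]>52)&(P[:,2]<60);Q=P[k];print(k.sum(),Q[:,2].mean(),cv2.minEnclosingCircle(Q[:,:2].astype(np.float32)))
go(s,440,88,155,np.radians(17.1))
E
```

```text
[570.7324493  364.45471191 182.20594047] [ 3.128  0.179 -0.082] 64.12907456964541 [-0.41  0.83 -0.29  1.33  0.12  1.14 -2.34]
889 55.31239852805581 ((566.2613525390625, 361.1463623046875), 19.1933650970459)
turn [-0.043  0.003 -0.239] rows 3 shift [-0.66   0.75   0.222] rows 6
```

The pipe stands on its plate, 1 mm off centre. The section is next.

Call:
step_arm(
  plan=[
    {"dx": 0,"dy": 0,"dz": 0,"ax": -0.014,"ay": 0.001,"az": -0.08,"gripper": 0.75},
    {"dx": 0,"dy": 0,"dz": 0,"ax": -0.014,"ay": 0.001,"az": -0.08,"gripper": 0.75},
    {"dx": 0,"dy": 0,"dz": 0,"ax": -0.014,"ay": 0.001,"az": -0.08,"gripper": 0.75},
    {"dx": -0.094,"dy": 0.107,"dz": 0.032,"ax": 0,"ay": 0,"az": 0,"gripper": 0.75},
    {"dx": -0.094,"dy": 0.107,"dz": 0.032,"ax": 0,"ay": 0,"az": 0,"gripper": 0.75},
    {"dx": -0.094,"dy": 0.107,"dz": 0.032,"ax": 0,"ay": 0,"az": 0,"gripper": 0.75},
    {"dx": -0.094,"dy": 0.107,"dz": 0.032,"ax": 0,"ay": 0,"az": 0,"gripper": 0.75},
    {"dx": -0.094,"dy": 0.107,"dz": 0.032,"ax": 0,"ay": 0,"az": 0,"gripper": 0.75},
    {"dx": -0.094,"dy": 0.107,"dz": 0.032,"ax": 0,"ay": 0,"az": 0,"gripper": 0.75},
    {"dx": -0.094,"dy": 0.107,"dz": 0.032,"ax": 0,"ay": 0,"az": 0,"gripper": 0.75},
    {"dx": 0,"dy": 0,"dz": 0,"ax": 0,"ay": 0,"az": 0,"gripper": 0.75},
    {"dx": 0,"dy": 0,"dz": 0,"ax": 0,"ay": 0,"az": 0,"gripper": 0.75},
  ],
)

```text
clock: 17.88
eef_pos: [439.4, 87.1, 151.8]
tool_rot: [3.129, 0.185, 0.301]
force: [-0.2, -0.2, 0.4]
width: 64.1
gripper_force: 0.0
```

```bash
python3 - <<'E'
from h import *
s,d=wrist('w9');print(s['eef_pos'],s['tool_rot'].round(3),s['qpos'].round(2))
P=pts(d);k=(np.hypot(P[:,0]-452,P[:,1]-90)<70)&(P[:,2]>36)&(P[:,2]<44);Q=P[k];r=cv2.minAreaRect(Q[:,:2].astype(np.float32));print(k.sum(),Q[:,2].mean(),r)
b=cv2.boxPoints(r);e=max([b[1]-b[0],b[2]-b[1]],key=np.linalg.norm);a=(np.arctan2(e[1],e[0])+np.pi/2)%np.pi-np.pi/2;print(np.degrees(a))
x,y=r[0];t=go(s,x+8*np.cos(a),y+8*np.sin(a),90,a);go(t,x+1,y,33)
E
```

```text
[439.41514492  87.13850718 151.79500089] [3.129 0.185 0.301] [-0.03  0.61 -0.36  2.01  0.3   0.77 -1.85]
7667 39.816260573331654 ((455.2835388183594, 92.47950744628906), (84.10733795166016, 40.09477233886719), 17.392032623291016)
17.392038
turn [-0.     0.    -0.002] rows 1 shift [ 0.119 -0.004  0.187] rows 2
turn [0. 0. 0.] rows 0 shift [ 0.012 -0.001  0.191] rows 1
```

View pics/w9.png

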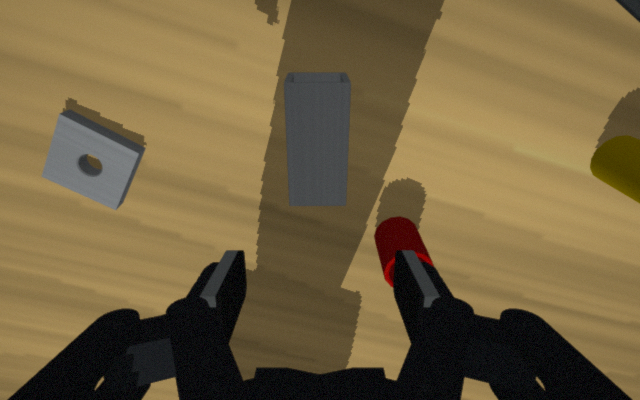

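The section, spanning (285,75) to (350,205), measures 84.1 x 40.1 mm. The red pipe at (400,250) is clear of the fingers.

Call:
step_arm(
  plan=[
    {"dx": 0.06,"dy": -0.002,"dz": 0.094,"ax": 0,"ay": 0,"az": -0.002,"gripper": 0.75},
    {"dx": 0.06,"dy": -0.002,"dz": 0.094,"ax": 0,"ay": 0,"az": 0,"gripper": 0.75},
    {"dx": 0.006,"dy": -0.001,"dz": 0.097,"ax": 0,"ay": 0,"az": 0,"gripper": 0.75},
    {"dx": 0.006,"dy": 0,"dz": 0.097,"ax": 0,"ay": 0,"az": 0,"gripper": 0.75},
    {"dx": 0,"dy": 0,"dz": 0,"ax": 0,"ay": 0,"az": 0,"gripper": 0.75},
    {"dx": 0,"dy": 0,"dz": 0,"ax": 0,"ay": 0,"az": 0,"gripper": 0.75},
  ],
)

```text
clock: 18.68
eef_pos: [457.1, 93.0, 32.8]
tool_rot: [3.129, 0.184, 0.305]
force: [0.2, 0.9, 0.5]
width: 63.9
gripper_force: 0.0
```

Call:
step_arm(
  plan=[
    {"dx": 0,"dy": 0,"dz": 0,"ax": 0,"ay": 0,"az": 0,"gripper": 0.3},
    {"dx": 0,"dy": 0,"dz": 0,"ax": 0,"ay": 0,"az": 0,"gripper": 0.3},
    {"dx": 0,"dy": 0,"dz": 0,"ax": 0,"ay": 0,"az": 0,"gripper": 0.3},
    {"dx": 0,"dy": 0,"dz": 0,"ax": 0,"ay": 0,"az": 0,"gripper": 0.3},
    {"dx": -0.012,"dy": 0.001,"dz": -0.065,"ax": 0,"ay": 0,"az": 0,"gripper": 0.3},
    {"dx": -0.02,"dy": 0.001,"dz": -0.109,"ax": 0,"ay": 0,"az": 0,"gripper": 0.3},
    {"dx": -0.02,"dy": 0.001,"dz": -0.109,"ax": 0,"ay": 0,"az": 0,"gripper": 0.3},
    {"dx": -0.02,"dy": 0.001,"dz": -0.109,"ax": 0,"ay": 0,"az": 0,"gripper": 0.3},
    {"dx": 0,"dy": 0,"dz": 0,"ax": 0.013,"ay": -0.001,"az": 0.072,"gripper": 0.3},
    {"dx": 0,"dy": 0,"dz": 0,"ax": 0.013,"ay": -0.001,"az": 0.072,"gripper": 0.3},
    {"dx": 0,"dy": 0,"dz": 0,"ax": 0.013,"ay": -0.001,"az": 0.072,"gripper": 0.3},
    {"dx": 0,"dy": 0,"dz": 0,"ax": 0,"ay": 0,"az": 0,"gripper": 0.3},
    {"dx": 0,"dy": 0,"dz": 0,"ax": 0,"ay": 0,"az": 0,"gripper": 0.3},
  ],
)

```text
clock: 20.3
eef_pos: [456.6, 92.5, 151.9]
tool_rot: [3.126, 0.185, -0.039]
force: [-0.1, 0.3, -4.4]
width: 39.0
gripper_force: 61.8
```

```bash
python3 - <<'E'
from h import *
s=ctrl.read_state();print(s['eef_pos'],s['tool_rot'].round(3),s['qpos'].round(2),s['force'].round(1),s['width'])
go(s,505,-390,150)
E
```

```text
[456.62305926  92.54954368 151.92806355] [ 3.126  0.185 -0.039] [-0.03  0.62 -0.3   1.96  0.18  0.77 -2.05] [-0.1  0.3 -4.4] 39.005435099668496
turn [0. 0. 0.] rows 0 shift [ 0.222  1.601 -0.011] rows 9
```

Call:
step_arm(
  plan=[
    {"dx": 0.0185,"dy": 0.1334,"dz": -0.001,"ax": 0,"ay": 0,"az": 0,"gripper": 0.3},
    {"dx": 0.0185,"dy": 0.1334,"dz": -0.001,"ax": 0,"ay": 0,"az": 0,"gripper": 0.3},
    {"dx": 0.0185,"dy": 0.1334,"dz": -0.001,"ax": 0,"ay": 0,"az": 0,"gripper": 0.3},
    {"dx": 0.0185,"dy": 0.1334,"dz": -0.001,"ax": 0,"ay": 0,"az": 0,"gripper": 0.3},
    {"dx": 0.0185,"dy": 0.1334,"dz": -0.001,"ax": 0,"ay": 0,"az": 0,"gripper": 0.3},
    {"dx": 0.0185,"dy": 0.1334,"dz": -0.001,"ax": 0,"ay": 0,"az": 0,"gripper": 0.3},
    {"dx": 0.0185,"dy": 0.1334,"dz": -0.001,"ax": 0,"ay": 0,"az": 0,"gripper": 0.3},
    {"dx": 0.0185,"dy": 0.1334,"dz": -0.001,"ax": 0,"ay": 0,"az": 0,"gripper": 0.3},
    {"dx": 0.0185,"dy": 0.1334,"dz": -0.001,"ax": 0,"ay": 0,"az": 0,"gripper": 0.3},
    {"dx": 0.0185,"dy": 0.1334,"dz": -0.001,"ax": 0,"ay": 0,"az": 0,"gripper": 0.3},
    {"dx": 0.0185,"dy": 0.1334,"dz": -0.001,"ax": 0,"ay": 0,"az": 0,"gripper": 0.3},
    {"dx": 0.0185,"dy": 0.1334,"dz": -0.001,"ax": 0,"ay": 0,"az": 0,"gripper": 0.3},
    {"dx": 0,"dy": 0,"dz": 0,"ax": 0,"ay": 0,"az": 0,"gripper": 0.3},
    {"dx": 0,"dy": 0,"dz": 0,"ax": 0,"ay": 0,"az": 0,"gripper": 0.3},
  ],
)

```text
clock: 22.05
eef_pos: [504.1, -388.8, 149.7]
tool_rot: [3.129, 0.186, -0.04]
force: [0.1, 0.1, -4.0]
width: 38.8
gripper_force: 62.3
```

```bash
python3 - <<'E'
from h import *
s,d=wrist('w10');p=s['eef_pos'];print(p,s['tool_rot'].round(3),s['width'])
Z=d['range_z'];P=pts(d,(255,390,150,400));k=(P[:,2]>p[2]+1)&(P[:,2]<p[2]+14)&(abs(P[:,1]-p[1])<18)&(abs(P[:,0]-p[0])<60)
c,Q=plane(P[k],8,1.5);r=cv2.minAreaRect(Q[:,:2].astype(np.float32));print(len(Q),c[:2].round(3),Q[:,2].mean(),r,Q[:,0].min(),Q[:,0].max())
print(rect(d,grey(d,523,-394,6,75),6),uv(d,(523,-394,6)))
E
```

```text
[ 504.09223175 -388.78735831  149.6986648 ] [ 3.129  0.186 -0.04 ] 38.831675790177904
15873 [-0.004 -0.003] 155.8896858516886 ((504.00262451171875, -388.7867126464844), (35.998477935791016, 82.35751342773438), 89.99710845947266) 462.82394900497866 545.1822348822311
(array([ 498.5, -391.6], dtype=float32), [103, 155], 178.1) [324.08874347 130.57668072]
```

View pics/w10.png

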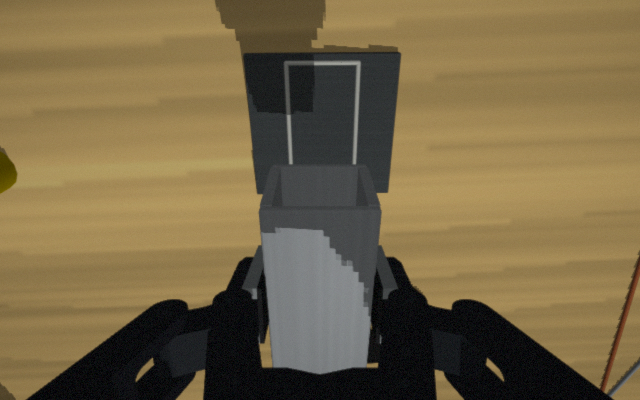

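The section is level, with its top edge at row 208. The pad's far corners are at (247,53) and (400,52), so I'll compare those with the top-view centre.

```bash
python3 - <<'E'
from h import *
d=dict(np.load('w10.npz'));s=ctrl.read_state()
m=grey(d,523,-394,6,75);m[185:]=0;print(rect(d,m,6));W=cast(d,[(247,53),(400,52)],6);print(W,W.mean(0)-[52*np.cos(.035),-52*np.sin(.035)])
x,y=523+1.3,-394.3
t=go(s,x,y,33.8+6+30);go(t,x,y,40.3)
E
```

```text
(array([ 527.8, -392.6], dtype=float32), [96, 103], 88.0)
[[ 577.2286027  -345.37435727]
 [ 573.96084172 -445.34248746]] [ 523.62656896 -393.53879392]
turn [0. 0. 0.] rows 0 shift [0.115 0.014 0.25 ] rows 2
turn [0. 0. 0.] rows 0 shift [ 0.018 -0.001  0.097] rows 1
```

Call:
step_arm(
  plan=[
    {"dx": 0.058,"dy": 0.006,"dz": 0.125,"ax": 0,"ay": 0,"az": 0,"gripper": 0.3},
    {"dx": 0.058,"dy": 0.006,"dz": 0.125,"ax": 0,"ay": 0,"az": 0,"gripper": 0.3},
    {"dx": 0.009,"dy": 0,"dz": 0.048,"ax": 0,"ay": 0,"az": 0,"gripper": 0.3},
    {"dx": 0.009,"dy": 0,"dz": 0.048,"ax": 0,"ay": 0,"az": 0,"gripper": 0.3},
    {"dx": 0,"dy": 0,"dz": 0,"ax": 0,"ay": 0,"az": 0,"gripper": 0.3},
    {"dx": 0,"dy": 0,"dz": 0,"ax": 0,"ay": 0,"az": 0,"gripper": 0.3},
  ],
)

```text
clock: 22.85
eef_pos: [524.6, -396.4, 42.1]
tool_rot: [3.126, 0.184, -0.042]
force: [0.0, -1.1, -3.0]
width: 39.0
gripper_force: 62.3
```

Call:
step_arm(
  plan=[
    {"dx": 0,"dy": -0.008,"dz": 0.007,"ax": 0,"ay": 0,"az": 0,"gripper": 0.3},
    {"dx": 0,"dy": 0,"dz": 0,"ax": 0,"ay": 0,"az": 0,"gripper": 0.3},
    {"dx": 0,"dy": 0,"dz": 0,"ax": 0,"ay": 0,"az": 0,"gripper": 0.75},
    {"dx": 0,"dy": 0,"dz": 0,"ax": 0,"ay": 0,"az": 0,"gripper": 0.75},
    {"dx": 0,"dy": 0,"dz": 0,"ax": 0,"ay": 0,"az": 0,"gripper": 0.75},
    {"dx": -0.02,"dy": 0,"dz": -0.109,"ax": 0,"ay": 0,"az": 0,"gripper": 0.75},
    {"dx": -0.02,"dy": 0,"dz": -0.109,"ax": 0,"ay": 0,"az": 0,"gripper": 0.75},
    {"dx": -0.02,"dy": 0,"dz": -0.109,"ax": 0,"ay": 0,"az": 0,"gripper": 0.75},
    {"dx": -0.02,"dy": 0,"dz": -0.109,"ax": 0,"ay": 0,"az": 0,"gripper": 0.82},
    {"dx": 0,"dy": 0,"dz": 0,"ax": 0,"ay": 0,"az": 0,"gripper": 0.82},
  ],
)

```text
clock: 24.1
eef_pos: [526.4, -392.6, 175.0]
tool_rot: [3.123, 0.18, -0.042]
force: [0.0, -0.1, -0.1]
width: 69.7
gripper_force: 0.0
```

```bash
python3 - <<'E'
from h import *
s,d=wrist('w11');print(s['eef_pos'],s['tool_rot'].round(3),s['width'],s['qpos'].round(2))
P=pts(d);k=(np.hypot(P[:,0]-523,P[:,1]+394)<60)&(P[:,2]>42)&(P[:,2]<50);Q=P[k];print(k.sum(),Q[:,2].mean(),cv2.minAreaRect(Q[:,:2].astype(np.float32)))
t=go(s,450,-390,170);t=go(t,400,0,170);go(t,376,240,150,-.2496)
E
```

```text
[ 526.37566849 -392.5662484   175.02037758] [ 3.123  0.18  -0.042] 69.74214820573226 [ 0.68  0.8  -0.25  1.42  0.3   1.11 -1.28]
6036 45.824157437030955 ((521.94873046875, -393.43511962890625), (40.15227127075195, 84.70702362060547), 87.61559295654297)
turn [0. 0. 0.] rows 0 shift [-0.248  0.001  0.062] rows 2
turn [0. 0. 0.] rows 0 shift [-0.218 -1.292  0.016] rows 7
turn [ 0.024 -0.002  0.13 ] rows 2 shift [-0.259 -0.757  0.101] rows 5
```

The section is placed, 1.5 mm off and square to about 0.4 degrees. For the foot I turn to 75.7°, which keeps joint 7 within range and the fingers away from the hammer.

Call:
step_arm(
  plan=[
    {"dx": 0,"dy": 0,"dz": 0,"ax": -0.0173,"ay": 0.0016,"az": -0.0948,"gripper": 0.82},
    {"dx": 0,"dy": 0,"dz": 0,"ax": -0.0173,"ay": 0.0016,"az": -0.0948,"gripper": 0.82},
    {"dx": 0,"dy": 0,"dz": 0,"ax": -0.0173,"ay": 0.0016,"az": -0.0948,"gripper": 0.82},
    {"dx": 0,"dy": 0,"dz": 0,"ax": -0.0173,"ay": 0.0016,"az": -0.0948,"gripper": 0.82},
    {"dx": 0,"dy": 0,"dz": 0,"ax": -0.0173,"ay": 0.0016,"az": -0.0948,"gripper": 0.82},
    {"dx": 0,"dy": 0,"dz": 0,"ax": -0.0173,"ay": 0.0016,"az": -0.0948,"gripper": 0.82},
    {"dx": 0,"dy": 0,"dz": 0,"ax": -0.0173,"ay": 0.0016,"az": -0.0948,"gripper": 0.82},
    {"dx": 0,"dy": 0,"dz": 0,"ax": -0.0173,"ay": 0.0016,"az": -0.0948,"gripper": 0.82},
    {"dx": 0,"dy": 0,"dz": 0,"ax": -0.0173,"ay": 0.0016,"az": -0.0948,"gripper": 0.82},
    {"dx": 0,"dy": 0,"dz": 0,"ax": 0,"ay": -0.045,"az": 0,"gripper": 0.82},
    {"dx": 0,"dy": 0,"dz": 0,"ax": 0,"ay": 0,"az": 0,"gripper": 0.82},
    {"dx": 0,"dy": 0,"dz": 0,"ax": 0,"ay": 0,"az": 0,"gripper": 0.82},
  ],
)

```text
clock: 25.65
eef_pos: [524.4, -391.7, 171.2]
tool_rot: [3.131, 0.25, 1.321]
force: [0.4, -0.3, 0.1]
width: 70.5
gripper_force: 0.0
```

```bash
python3 - <<'E'
from h import *
s=ctrl.read_state();print(s['eef_pos'],s['tool_rot'].round(3),s['qpos'].round(2))
t=go(s,450,-40,160);go(t,388,232,160)
E
```

```text
[ 524.38402213 -391.70004376  171.18460981] [3.131 0.25  1.321] [ 0.77  0.74 -0.48  1.67  0.76  0.89 -0.36]
turn [0. 0. 0.] rows 0 shift [ 1.051 -0.528 -0.235] rows 6
turn [0. 0. 0.] rows 0 shift [ 0.802 -0.422 -0.209] rows 5
```

Call:
step_arm(
  plan=[
    {"dx": 0.15,"dy": -0.075,"dz": -0.034,"ax": 0,"ay": 0,"az": 0,"gripper": 0.82},
    {"dx": 0.15,"dy": -0.075,"dz": -0.034,"ax": 0,"ay": 0,"az": 0,"gripper": 0.82},
    {"dx": 0.15,"dy": -0.075,"dz": -0.034,"ax": 0,"ay": 0,"az": 0,"gripper": 0.82},
    {"dx": 0.15,"dy": -0.075,"dz": -0.034,"ax": 0,"ay": 0,"az": 0,"gripper": 0.82},
    {"dx": 0.15,"dy": -0.075,"dz": -0.034,"ax": 0,"ay": 0,"az": 0,"gripper": 0.82},
    {"dx": 0.15,"dy": -0.075,"dz": -0.034,"ax": 0,"ay": 0,"az": 0,"gripper": 0.82},
    {"dx": 0.15,"dy": -0.078,"dz": -0.034,"ax": 0,"ay": 0,"az": 0,"gripper": 0.82},
    {"dx": 0.16,"dy": -0.084,"dz": -0.042,"ax": 0,"ay": 0,"az": 0,"gripper": 0.82},
    {"dx": 0.16,"dy": -0.084,"dz": -0.042,"ax": 0,"ay": 0,"az": 0,"gripper": 0.82},
    {"dx": 0.16,"dy": -0.084,"dz": -0.042,"ax": 0,"ay": 0,"az": 0,"gripper": 0.82},
    {"dx": 0.16,"dy": -0.084,"dz": -0.042,"ax": 0,"ay": 0,"az": 0,"gripper": 0.82},
    {"dx": 0.16,"dy": -0.084,"dz": -0.042,"ax": 0,"ay": 0,"az": 0,"gripper": 0.82},
    {"dx": 0,"dy": 0,"dz": 0,"ax": 0,"ay": 0,"az": 0,"gripper": 0.82},
    {"dx": 0,"dy": 0,"dz": 0,"ax": 0,"ay": 0,"az": 0,"gripper": 0.82},
  ],
)

```text
clock: 27.4
eef_pos: [388.9, 230.7, 160.9]
tool_rot: [3.13, 0.252, 1.32]
force: [-0.0, -0.7, 0.3]
width: 69.9
gripper_force: 0.0
```

```bash
python3 - <<'E'
from h import *
s,d=wrist('w12');print(s['eef_pos'],s['tool_rot'].round(3),s['qpos'].round(2))
P=pts(d);k=(np.hypot(P[:,0]-384,P[:,1]-246)<50)&(P[:,2]>8)&(P[:,2]<16);Q=P[k];r=cv2.minAreaRect(Q[:,:2].astype(np.float32));print(k.sum(),Q[:,2].mean(),r)
x,y=r[0];a=np.radians(r[2]);a=min([a,a+np.pi/2,a-np.pi/2],key=lambda q:abs(q-1.321));print(a)
c=np.array([np.cos(a),np.sin(a)]);o=c*14*.26
t=go(s,*(o+[x,y]+12*c),75,a);t=go(t,*(o+[x,y]),20)
E
```

```text
[388.93290886 230.6594145  160.86566437] [3.13  0.252 1.32 ] [-0.32  0.65 -0.59  1.99  0.6   0.92 -1.54]
5510 11.7297893151429 ((384.21142578125, 247.0587921142578), (57.12012481689453, 56.08302307128906), 75.4970932006836)
1.3176728520369527
turn [ 0.    -0.     0.002] rows 1 shift [ 0.169 -0.032  0.252] rows 2
turn [0. 0. 0.] rows 0 shift [ 0.007 -0.002  0.188] rows 1
```

View pics/w12.png

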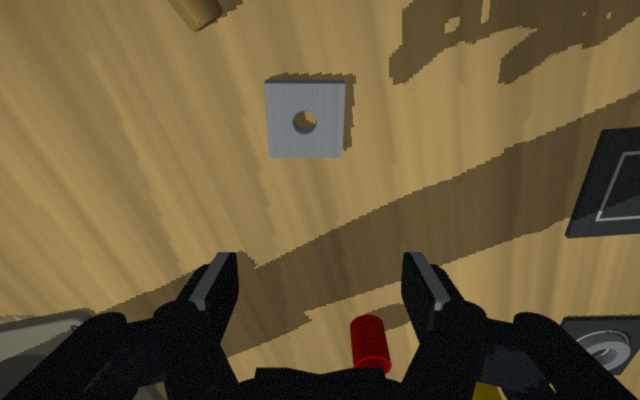

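The foot plate at (305,120) measures 57 x 56 mm and lies square between the fingers. The hammer's end at (205,20) is well clear.

Call:
step_arm(
  plan=[
    {"dx": 0.085,"dy": -0.016,"dz": 0.126,"ax": 0,"ay": 0,"az": 0.002,"gripper": 0.82},
    {"dx": 0.084,"dy": -0.016,"dz": 0.126,"ax": 0,"ay": 0,"az": 0,"gripper": 0.82},
    {"dx": 0.003,"dy": -0.001,"dz": 0.09,"ax": 0,"ay": 0,"az": 0,"gripper": 0.82},
    {"dx": 0.003,"dy": -0.001,"dz": 0.093,"ax": 0,"ay": 0,"az": 0,"gripper": 0.82},
    {"dx": 0,"dy": 0,"dz": 0,"ax": 0,"ay": 0,"az": 0,"gripper": 0.82},
    {"dx": 0,"dy": 0,"dz": 0,"ax": 0,"ay": 0,"az": 0,"gripper": 0.82},
  ],
)

```text
clock: 28.2
eef_pos: [385.7, 251.2, 22.2]
tool_rot: [3.128, 0.25, 1.316]
force: [-0.1, 0.5, 0.1]
width: 70.0
gripper_force: 0.0
```

Call:
step_arm(
  plan=[
    {"dx": 0,"dy": 0,"dz": 0.004,"ax": 0,"ay": 0,"az": 0,"gripper": 0.5},
    {"dx": 0,"dy": 0,"dz": 0,"ax": 0,"ay": 0,"az": 0,"gripper": 0.5},
    {"dx": 0,"dy": 0,"dz": 0,"ax": 0,"ay": 0,"az": 0,"gripper": 0.5},
    {"dx": 0,"dy": 0,"dz": 0,"ax": 0,"ay": 0,"az": 0,"gripper": 0.5},
    {"dx": -0.016,"dy": 0,"dz": -0.062,"ax": 0,"ay": 0,"az": 0,"gripper": 0.5},
    {"dx": -0.027,"dy": 0,"dz": -0.107,"ax": 0,"ay": 0,"az": 0,"gripper": 0.5},
    {"dx": -0.027,"dy": 0,"dz": -0.107,"ax": 0,"ay": 0,"az": 0,"gripper": 0.5},
    {"dx": -0.027,"dy": 0,"dz": -0.107,"ax": 0,"ay": 0,"az": 0,"gripper": 0.5},
    {"dx": 0,"dy": 0,"dz": 0,"ax": -0.0137,"ay": 0,"az": -0.053,"gripper": 0.5},
    {"dx": 0,"dy": 0,"dz": 0,"ax": 0,"ay": 0,"az": 0,"gripper": 0.5},
    {"dx": 0,"dy": 0,"dz": 0,"ax": 0,"ay": 0,"az": 0,"gripper": 0.5},
  ],
)

```text
clock: 29.58
eef_pos: [383.5, 251.6, 139.2]
tool_rot: [3.128, 0.252, 1.402]
force: [0.1, 0.0, -2.0]
width: 53.7
gripper_force: 65.1
```

```bash
python3 - <<'E'
from h import *
s=ctrl.read_state();print(s['eef_pos'],s['tool_rot'].round(3),s['qpos'].round(2),s['force'].round(1),s['width'])
go(s,640,95,140)
E
```

```text
[383.47302463 251.59241987 139.16855609] [3.128 0.252 1.402] [-0.37  0.69 -0.59  1.99  0.65  0.9  -1.56] [ 0.1  0.  -2. ] 53.71692335083618
turn [0. 0. 0.] rows 0 shift [-0.36   0.929  0.102] rows 6
```

Call:
step_arm(
  plan=[
    {"dx": -0.04,"dy": 0.103,"dz": 0.0113,"ax": 0,"ay": 0,"az": 0,"gripper": 0.5},
    {"dx": -0.04,"dy": 0.103,"dz": 0.0113,"ax": 0,"ay": 0,"az": 0,"gripper": 0.5},
    {"dx": -0.04,"dy": 0.103,"dz": 0.0113,"ax": 0,"ay": 0,"az": 0,"gripper": 0.5},
    {"dx": -0.04,"dy": 0.103,"dz": 0.0113,"ax": 0,"ay": 0,"az": 0,"gripper": 0.5},
    {"dx": -0.04,"dy": 0.103,"dz": 0.0113,"ax": 0,"ay": 0,"az": 0,"gripper": 0.5},
    {"dx": -0.04,"dy": 0.103,"dz": 0.0113,"ax": 0,"ay": 0,"az": 0,"gripper": 0.5},
    {"dx": -0.04,"dy": 0.103,"dz": 0.0113,"ax": 0,"ay": 0,"az": 0,"gripper": 0.5},
    {"dx": -0.04,"dy": 0.103,"dz": 0.0113,"ax": 0,"ay": 0,"az": 0,"gripper": 0.5},
    {"dx": -0.04,"dy": 0.103,"dz": 0.0113,"ax": 0,"ay": 0,"az": 0,"gripper": 0.5},
    {"dx": 0,"dy": 0,"dz": 0,"ax": 0,"ay": 0,"az": 0,"gripper": 0.5},
    {"dx": 0,"dy": 0,"dz": 0,"ax": 0,"ay": 0,"az": 0,"gripper": 0.5},
  ],
)

```text
clock: 30.95
eef_pos: [638.4, 96.2, 138.9]
tool_rot: [3.131, 0.251, 1.404]
force: [-0.8, 1.4, -1.4]
width: 53.9
gripper_force: 65.1
```

```bash
python3 - <<'E'
from h import *
s,d=wrist('w13');p=s['eef_pos'];print(p,s['tool_rot'].round(3),s['width'])
P=pts(d);k=(np.hypot(P[:,0]-p[0],P[:,1]-p[1])<45)&(P[:,2]>p[2]-16)&(P[:,2]<p[2]+2)
c,Q=plane(P[k],10,1.5);r=cv2.minAreaRect(Q[:,:2].astype(np.float32));print(len(Q),c[:2].round(3),Q[:,2].mean(),r)
print(rect(d,grey(d,646,119.5,6,78),6),uv(d,(646,119.5,6)))
E
```

```text
[638.41492526  96.1877453  138.92274811] [3.131 0.251 1.404] 53.93313992090125
12495 [-0.004 -0.001] 128.50309272773214 ((638.2074584960938, 91.05108642578125), (58.11812210083008, 80.05411529541016), 80.66699981689453)
(array([646.7, 121.6], dtype=float32), [103, 103], 80.5) [322.12678338 116.76087297]
```

View pics/w13.png

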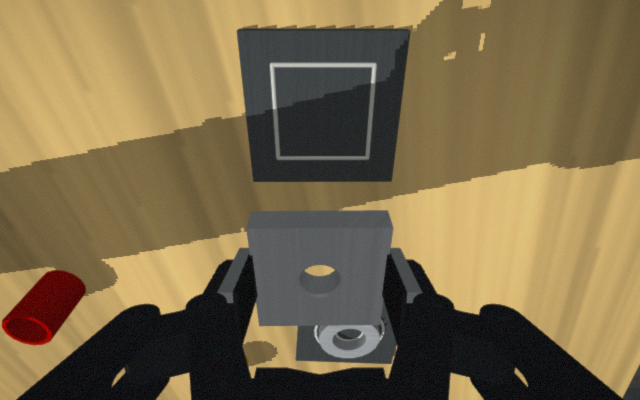

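The foot is level in the grip, with its hole at (320,280). The chalk square is centred near (323,111) and square with it.

```bash
python3 - <<'E'
from h import *
s=ctrl.read_state()
t=go(s,647.2,125.5,60);go(t,647.2,125.5,28.9)
E
```

```text
turn [0. 0. 0.] rows 0 shift [0.162 0.011 0.231] rows 2
turn [0. 0. 0.] rows 0 shift [ 0.026 -0.001  0.1  ] rows 1
```

Call:
step_arm(
  plan=[
    {"dx": 0.081,"dy": 0.006,"dz": 0.115,"ax": 0,"ay": 0,"az": 0,"gripper": 0.5},
    {"dx": 0.081,"dy": 0.005,"dz": 0.116,"ax": 0,"ay": 0,"az": 0,"gripper": 0.5},
    {"dx": 0.013,"dy": 0,"dz": 0.05,"ax": 0,"ay": 0,"az": 0,"gripper": 0.5},
    {"dx": 0.013,"dy": 0,"dz": 0.05,"ax": 0,"ay": 0,"az": 0,"gripper": 0.5},
    {"dx": 0,"dy": 0,"dz": 0,"ax": 0,"ay": 0,"az": 0,"gripper": 0.5},
    {"dx": 0,"dy": 0,"dz": 0,"ax": 0,"ay": 0,"az": 0,"gripper": 0.5},
  ],
)

```text
clock: 31.75
eef_pos: [649.6, 123.9, 30.7]
tool_rot: [3.127, 0.252, 1.402]
force: [0.1, -0.4, -2.5]
width: 53.8
gripper_force: 65.1
```

Call:
step_arm(
  plan=[
    {"dx": 0.005,"dy": -0.009,"dz": 0.004,"ax": 0,"ay": 0,"az": 0,"gripper": 0.5},
    {"dx": 0,"dy": 0,"dz": 0,"ax": 0,"ay": 0,"az": 0,"gripper": 0.5},
    {"dx": 0,"dy": 0,"dz": 0,"ax": 0,"ay": 0,"az": 0,"gripper": 0.82},
    {"dx": 0,"dy": 0,"dz": 0,"ax": 0,"ay": 0,"az": 0,"gripper": 0.82},
    {"dx": 0,"dy": 0,"dz": 0,"ax": 0,"ay": 0,"az": 0,"gripper": 0.82},
    {"dx": -0.027,"dy": 0,"dz": -0.107,"ax": 0,"ay": 0,"az": 0,"gripper": 0.82},
    {"dx": -0.027,"dy": 0,"dz": -0.107,"ax": 0,"ay": 0,"az": 0,"gripper": 0.82},
    {"dx": -0.027,"dy": 0,"dz": -0.107,"ax": 0,"ay": 0,"az": 0,"gripper": 0.82},
    {"dx": -0.027,"dy": 0,"dz": -0.107,"ax": 0,"ay": 0,"az": 0,"gripper": 0.82},
    {"dx": 0,"dy": 0,"dz": 0,"ax": 0,"ay": 0,"az": 0,"gripper": 0.82},
    {"dx": 0,"dy": 0,"dz": 0,"ax": 0,"ay": 0,"az": 0,"gripper": 0.82},
  ],
)

```text
clock: 33.12
eef_pos: [644.8, 126.5, 160.0]
tool_rot: [3.129, 0.252, 1.403]
force: [-0.8, 0.0, 1.0]
width: 70.0
gripper_force: 0.0
```

```bash
python3 - <<'E'
from h import *
s,d=wrist('w14');print(s['clock'],s['eef_pos'],s['width'])
P=pts(d);k=(np.hypot(P[:,0]-646,P[:,1]-120)<50)&(P[:,2]>13)&(P[:,2]<22);c,Q=plane(P[k],5,2);print(k.sum(),c[:2].round(3),Q[:,2].mean(),cv2.minAreaRect(Q[:,:2].astype(np.float32)))
d=ctrl.get_image('scene');cv2.imwrite('pics/end.png',d['color'][...,::-1])
E
```

```text
33.125 [644.77411903 126.54610474 160.03410579] 70.04779848000202
5139 [0.    0.001] 17.734987292444675 ((646.3374633789062, 121.31280517578125), (56.88142013549805, 56.082366943359375), 80.30361938476562)
```

View pics/end.png

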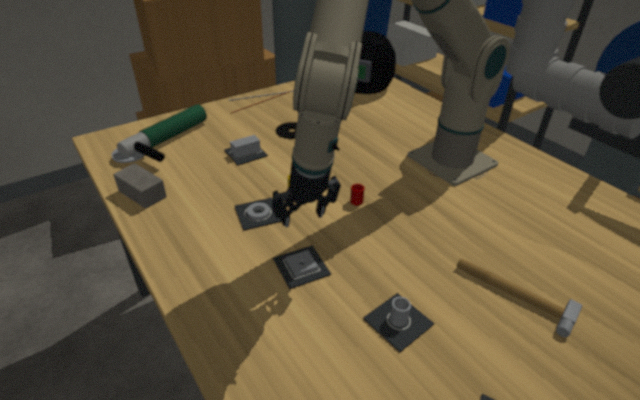

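All four pieces sit on their plates: section (245,150), flange (258,211), foot (302,265) and pipe (399,312). The hammer and disc haven't moved, and the gripper is clear.

```bash
python3 -c "from cell import ctrl;print(ctrl.finish_job())"
```

```text
the job is handed in; nothing more can be done
None
```

I've handed in the job at about 33 s of the 106 s allowed: all four pieces were set down and released on their matching plates, each measured within 3 mm of centre, with the foot and section square to under 1°, and the hammer and disc were left untouched; the hand-in gave no verdict.

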